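Close the sight-glass cover of a leak-test pot, knobs crosswise in two rounds

ROBOT

A 7-joint arm with a two-finger parallel gripper is mounted at the origin on the work surface; the furniture and walls round the work are solid. World frame = base frame: x ahead of the robot, y to its left, z up, the work surface at z = 0. Lengths are in m, angles in rad, forces in N, time in s.
With the tool pointing down it reaches from about 0.425 to 0.925 m from the base axis. Payload 6.8 kg.
Tool frame: the origin (TCP) lies midway between the tips of the shut fingers; the grasp point (between the pads) lies 19 mm behind it (grip_point_offset is the z of the grasp point in the tool frame, in m); z points along the fingers, y is the line along which they close (so a half turn about z gives the same grasp; the last joint's range is limited). The gripper opens to 85 mm and grips with 20 to 120 N. Pads are 22 mm wide; open, the fingers measure 114 mm over their backs; the gripper's body (76 mm by 85 mm) begins 54 mm behind the grasp point. The pads swing forward as they close: fully open they stand 13 mm farther back than shut.
Start: joints at [-1.445, 0.477, 0.022, 1.555, -0.011, 1.109, -0.083], TCP at [0.156, 0.657, 0.231] pointing down, gripper open.
Joint ranges: [-2.96, 2.96], [-0.34, 2.1], [-1.41, 1.46], [0.24, 2.44], [-1.37, 4.51], [0.17, 1.92], [-2.96, 2.96]. Speed limits (rad/s): [2.39, 2.39, 3.14, 3.14, 3.14, 3.14, 3.14].

INTERFACE

Orientations are given as a rotation vector (axis times angle).
In Python, from bench import get_obs, grab_frame, calibration, hand_in, grip_point_offset gives the robot as it stands.
- The arm moves only by the shell command python3 -m pendant 'ROWS' [OPENING] [FORCE]. ROWS is a JSON object of lists of equal length, an entry for each row: "translation": the shift along the world's x, y, z in units of 25 mm (1.0 is 25 mm), a list of three; "delta_rot": the turn, a rotation vector about the world's x, y, z in units of 5 degrees (1.0 is 5 degrees), a list of three. In form: {"translation": [[dx, dy, dz], ...], "delta_rot": [[rx, ry, rz], ...]}. A call has 1 to 12 rows; each row is the pose to reach, as a shift and turn from the pose commanded when the call began; what a row does not reach only later rows make up. A row lasts 1/8 s, in which the tool goes at most 62.5 mm and 10.7 degrees, less where a joint would pass 70% of its speed; a pose out of reach is approached as far as the arm can. A call with a gripper value outside its range is refused whole. OPENING is the opening, from 0 (shut) to 1 (fully open), set as the call begins (- or left out, the last holds). The fingers move at their own pace and stop on an object; FORCE is the grip in N (left out, the last holds). Time passes only in rows, so rows that repeat a pose let the fingers close. It gives the time, the measured TCP pose, the force, the opening and the grip force at its end, in the units of the state.
- get_obs(): the state, without advancing time (a new reading comes with each control period).
- grab_frame(name): name is "side" or "top"; returns (picture, depth): 384x512x3 uint8, red, green, blue; 384x512 float32, m along the optical axis (not along the pixel's ray), 0 where there is no reading.
- calibration(name): a dict with "K" (3x3 intrinsics, pixels), "rvec" (rotation vector, rad) and "tvec" (3), from world to camera coordinates, as OpenCV has them. Camera axes: x right, y down, z forward; pixel columns grow to the right and rows downward; lengths in m; the calibration is good to about 2 mm. A picture is of the moment at which its call begins. calibration takes no time and is no camera call.
- hand_in(): hands the job in; it is judged then, once.
The state is a dict: "clock": time; "joints": joint angles; "qvel": joint speeds; "tau": joint torques, N m; "tcp_pos": TCP position; "orientation": TCP orientation; "contact_force": force on the tool from outside, world axes, zero at the start; "moment": the same for the moment, N m; "grip_width": finger opening in m; "gripper_force": force on a finger pad.
Only numpy, scipy, OpenCV 4.12 (cv2) and the standard library are available. Lean on these libraries where they do the work, as an engineer would, in place of code of your own. Each camera call takes 0.05 s, during which the arm holds its last target. There are 200 camera calls.

TASK

Close the leak-test pot: tighten the four hand knobs of its sight-glass cover (clockwise) crosswise, each followed by the one diagonally opposite. In the first round give every knob about a fifth of a turn, so that all are part-way down; in the second turn every knob fully home, until you feel it come up hard on its stud. Do not let the cover cock, do not wrench a knob past its stop, and leave the things lying around alone.

Things in the scene. Friction and masses are not known exactly. Their poses are not given: they have to be found in the camera images.
- pot: Aluminium leak-test pot, fixed upright on the bench, body 92 mm across. Origin: centre of the underside, z up, +x to the brass hose nipple in its side (ends 84 mm from the axis, 60 mm up). Rim flange 140 mm across, its upper face 112 mm above the origin, with a rubber seal ring. Four knobs on a circle of 55 mm radius at 45, 135, 225, 315 degrees counter-clockwise from +x: a, b, c, d. a is opposite c, b opposite d.
- cover: Round aluminium cover, 140 mm across, 12 mm thick, with a window (bezel 2.5 mm high). Origin: centre of its underside, z up. It floats on the springy seal: free, its underside is 1.5 mm above the rim; home, metal to metal, about 0.1 mm (112.1 mm above the pot's origin). One knob screwed home alone would tip it 0.015 rad; it must stay level with the pot within 0.0125 rad.
- knob_a: Knob a. Origin on its axis at its underside, which presses on the cover's top; z up; turns with the knob. Home: underside 124 mm above the pot's origin. At the start each knob stands loose at another height, 125.9 to 126.5 mm up. All four alike: steel washer face 28 mm across and neck 15 mm high, above it a black ribbed grip 34 mm across, its straight side 17 to 36 mm above the underside, top at 40 mm.
- knob_b: Knob b, origin as knob a. Thread of all four: right-hand, clockwise from above tightens, 6 mm a turn (0.95 mm a radian). Loose to home is 2.0 to 2.6 rad, another amount for each knob: more than one grasp. It stays where it is left.
- knob_c: Knob c, origin as knob a. Feel of all four: loose and on the seal they turn easily, about 0.04 to 0.25 N m while moving and under 0.2 N m held still; home they stop dead against the stud's shoulder and the torque climbs steeply, about 0.5 N m for each 0.1 rad, also held still. Stop at 0.25 to 0.8 N m; they slip in a weak grip.
- knob_d: Knob d, origin as knob a. Neighbouring knobs are 78 mm apart, centre to centre.
- stud_a: Steel stud of knob a, 8 mm across, fixed in the pot's rim; its top is 167 mm above the pot's origin (43 mm above the home cover). Origin: its foot, 111 mm above the pot's origin. Its shoulder stops the knob at home; pressing on the shoulder with more than 120 N (about 1.2 N m at the knob) is wrenching.
- stud_b: Steel stud of knob b, 8 mm across, fixed in the pot's rim; its top is 167 mm above the pot's origin (43 mm above the home cover). Origin: its foot, 111 mm above the pot's origin. Its shoulder stops the knob at home; pressing on the shoulder with more than 120 N (about 1.2 N m at the knob) is wrenching.
- stud_c: Steel stud of knob c, 8 mm across, fixed in the pot's rim; its top is 167 mm above the pot's origin (43 mm above the home cover). Origin: its foot, 111 mm above the pot's origin. Its shoulder stops the knob at home; pressing on the shoulder with more than 120 N (about 1.2 N m at the knob) is wrenching.
- stud_d: Steel stud of knob d, 8 mm across, fixed in the pot's rim; its top is 167 mm above the pot's origin (43 mm above the home cover). Origin: its foot, 111 mm above the pot's origin. Its shoulder stops the knob at home; pressing on the shoulder with more than 120 N (about 1.2 N m at the knob) is wrenching.
- knob_a_grip (a point): Point on the axis of knob a, halfway up its ribbed side, 26.5 mm above its underside: the height to grip it from above.
- knob_b_grip (a point): Point on the axis of knob b, halfway up its ribbed side, 26.5 mm above its underside: the height to grip it from above.
- knob_c_grip (a point): Point on the axis of knob c, halfway up its ribbed side, 26.5 mm above its underside: the height to grip it from above.
- knob_d_grip (a point): Point on the axis of knob d, halfway up its ribbed side, 26.5 mm above its underside: the height to grip it from above.
- petri_dish: Shallow white dish with small parts, 69 mm across, 16 mm high, loose on the bench; a bystander. Origin: centre of the underside.
- tape: Roll of paper tape lying flat, 68 mm across, 19 mm high, loose; a bystander. Origin: centre of the underside.
- stopper: Black rubber-like stopper, 43 mm across, 32 mm high, loose; a bystander. Origin: centre of the underside.

How it is judged:
By the outcome, as a careful person would: the job done as asked, in the order asked, and still so for the second after the job is handed in, with the robot touching nothing.
It also fails if it takes over 72 s, if anything falls off the work surface, if the arm or the gripper's body presses on something with over 40 N, if the wrist force passes 120 N, or if a joint passes its speed limit or range.

## Working session

There is one attempt and no reset: what is moved stays moved. The work goes in short steps, Python scripts to look and compute and a shell command to move; the robot and the scene stay as the last step left them, time stands still between calls to the robot, and variables do not carry over. Pictures are saved under pics/ and viewed, at most 10 in all, crops included, and the job is handed in when it is done.

```bash
ls; mkdir -p pics; python3 - <<'E'
from bench import *
import cv2,numpy as np
print(get_obs(), grip_point_offset)
for n in("top","side"):
    p,d=grab_frame(n); cv2.imwrite(f"pics/{n}0.png",p[...,::-1]); np.save(f"pics/{n}0.npy",d)
    c=calibration(n); R=cv2.Rodrigues(np.array(c["rvec"]))[0]; print(n,c["K"],(-R.T@np.array(c["tvec"])).round(3),R.round(2).tolist())
E
```

```text
pics
{'clock': 0.0, 'joints': array([-1.44509436,  0.47781839,  0.02234967,  1.55646728, -0.0115001 ,
        1.10930534, -0.08310786]), 'qvel': array([ 0.00068843, -0.00064426,  0.00095045,  0.00046096,  0.00082933,
       -0.00267798, -0.00135701]), 'tau': array([ 8.26536348e-05, -5.96450329e+01,  1.60799358e+00, -2.81199592e+01,
        1.24835011e-02,  9.56367032e-03,  4.13978611e-06]), 'tcp_pos': array([0.15626418, 0.65604238, 0.23030697]), 'orientation': array([-3.66403244e-01, -3.12007691e+00,  2.93504708e-03]), 'contact_force': array([ 0.52529237, -0.14720147, -0.47659823]), 'moment': array([ 0.00810419,  0.00318041, -0.01547374]), 'gripper_force': 0.0, 'grip_width': 0.08543175358093942} -0.0187
top [[448.13170405   0.         259.68785577]
 [  0.         448.13170405 195.5982988 ]
 [  0.           0.           1.        ]] [0.304 0.358 1.068] [[0.01, -1.0, 0.01], [-0.98, -0.02, -0.19], [0.19, -0.01, -0.98]]
side [[437.24108956   0.         248.68732009]
 [  0.         437.24108956 193.29017791]
 [  0.           0.           1.        ]] [ 0.251 -0.041  1.013] [[0.83, -0.55, -0.01], [-0.49, -0.74, -0.47], [0.25, 0.39, -0.88]]
```

View pics/top0.png

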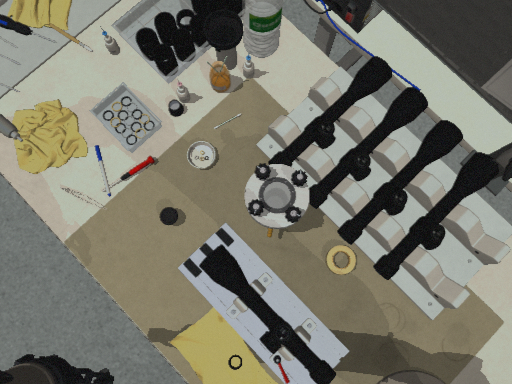

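View pics/side0.png

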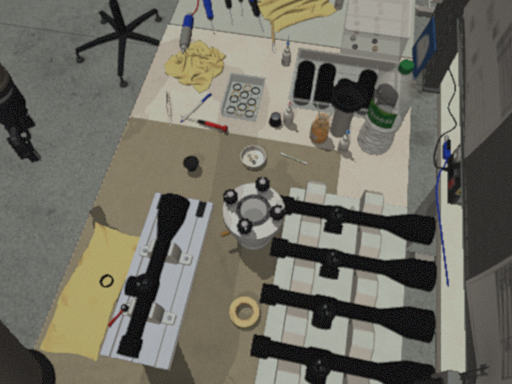

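The top view shows the pot at about (277,193), knobs near (262,171), (300,178), (293,214) and (256,207), and the nipple at (272,232), which points towards the robot. The side view shows the knobs near (263,184), (278,212), (246,226) and (231,196). A black scope lies close by.

```bash
cat > h.py <<'E'
import cv2,numpy as np
from bench import *
def cam(n):
    c=calibration(n); R=cv2.Rodrigues(np.array(c["rvec"]))[0]; return np.array(c["K"]),R,np.array(c["tvec"]).ravel()
def cloud(n,d):
    K,R,t=cam(n); v,u=np.mgrid[:384,:512]
    X=np.stack([(u-K[0,2])/K[0,0]*d,(v-K[1,2])/K[1,1]*d,d],-1); return (X-t)@R
def ray(n,u,v,z):
    K,R,t=cam(n); r=R.T@np.array([(u-K[0,2])/K[0,0],(v-K[1,2])/K[1,1],1]); o=-R.T@t
    return o+r*(z-o[2])/r[2]
E
python3 - <<'E'
from h import *
for n in("top","side"):
    d=np.load(f"pics/{n}0.npy"); p=cv2.imread(f"pics/{n}0.png"); P=cloud(n,d)
    roi=(slice(150,245),slice(230,325)) if n=="top" else (slice(165,255),slice(200,300))
    z=P[...,2]; m=np.zeros(z.shape,np.uint8); m[roi]=((z[roi]>.150)&(z[roi]<.180))&(d[roi]>0)
    k,l,s,c=cv2.connectedComponentsWithStats(m)
    for i in range(1,k):
        if s[i,4]>15:
            q=P[l==i]; h=q[:,2]>np.percentile(q[:,2],60)-.006; q=q[h]
            print(n,s[i,:5],c[i].round(1),"mid",((q.max(0)+q.min(0))/2).round(4),"mean",q.mean(0).round(4),"size",np.ptp(q,axis=0).round(3),"ray.165",ray(n,*c[i],.165).round(4))
    # cover plane
    mm=np.zeros_like(m); mm[roi]=(z[roi]>.115)&(z[roi]<.135); q=P[mm>0]; print("cover",q.mean(0).round(4),np.median(q[:,2]))
    # height around
    C=np.array([.336,.326]); 
    big=cv2.resize(p[120:260,200:360] if n=="top" else p[140:270,180:320],None,fx=4,fy=4,interpolation=cv2.INTER_CUBIC); cv2.imwrite(f"pics/{n}0c.png",big)
# max-height map of neighbourhood (top cam), 20mm cells
P=cloud("top",np.load("pics/top0.npy"))
H=np.zeros((14,16))
for x,y,zz in P.reshape(-1,3):
    i=int((x-.18)/.02);j=int((y-.14)/.02)
    if 0<=i<14 and 0<=j<16: H[i,j]=max(H[i,j],zz)
print("rows x from .18, cols y from .14"); print((H*1000).astype(int))
E
```

```text
top [254 163  17  17 194] [262.1 170.9] mid [0.5337 0.3446 0.1663] mean [0.5326 0.3445 0.166 ] size [0.031 0.033 0.011] ray.165 [0.5316 0.3445 0.165 ]
top [291 169  17  17 200] [298.8 177.4] mid [0.5213 0.2679 0.1665] mean [0.52   0.2683 0.1663] size [0.032 0.033 0.011] ray.165 [0.519  0.2684 0.165 ]
top [248 199  16  17 197] [255.3 206.9] mid [0.4567 0.357  0.1661] mean [0.4563 0.3573 0.1666] size [0.031 0.031 0.01 ] ray.165 [0.4558 0.3574 0.165 ]
top [285 206  16  17 197] [292.6 213.7] mid [0.4435 0.2811 0.1676] mean [0.4435 0.2808 0.1662] size [0.031 0.031 0.014] ray.165 [0.443  0.2811 0.165 ]
cover [0.4874 0.313  0.1277] 0.12762260229620187
side [255 176  15  16 177] [261.8 183.5] mid [0.5339 0.3429 0.1643] mean [0.5326 0.3419 0.1643] size [0.032 0.034 0.01 ] ray.165 [0.5311 0.34   0.165 ]
side [223 189  15  16 182] [229.8 196.2] mid [0.4565 0.3556 0.1651] mean [0.4562 0.3549 0.1648] size [0.033 0.033 0.012] ray.165 [0.4549 0.3526 0.165 ]
side [270 204  15  17 183] [276.8 212.1] mid [0.5203 0.2673 0.1648] mean [0.5197 0.2661 0.165 ] size [0.032 0.031 0.011] ray.165 [0.5183 0.2643
[... 733 characters left out ...]
7  111
   100   31]
 [   7    6    6    6    7    6    6   30   34   40 1067   99  113  115
   115  110]
 [  25   24   22    7    6    7    6    6   27   38   29   29  110  119
   122  118]
 [  24   25   25    6    5    6    7   10    7   28   29   28  104  119
   119  121]
 [  25   24   26    7    6    6    6    6    7    6   29   29   30  109
   118  119]
 [  92   24   20    6    7    6    9    6    6    6    6   28   30   29
   103   31]
 [  99   99    6    7    7    6    6    6  129  125    7    7   26   30
    32   29]
 [ 100   93    5    6    7    9  171  170  132  131  131    5    6   30
    31   30]
 [  93   19   12    7    6  129  171  174  135  133  171  170    7    7
    27    6]]
```

View pics/top0c.png

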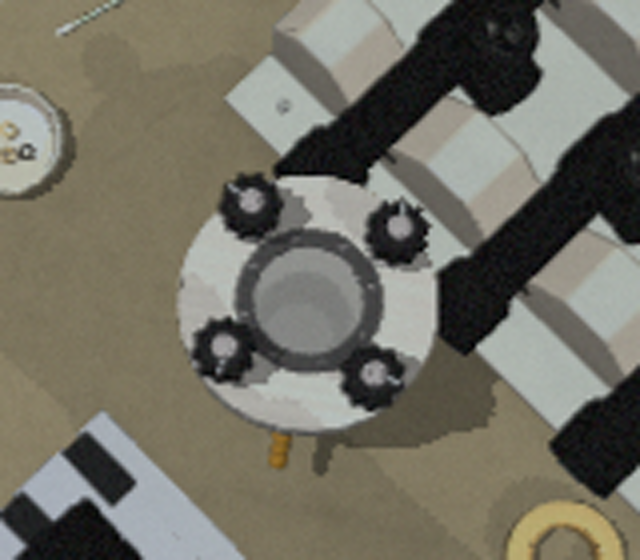

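```bash
python3 - <<'E'
from h import *
T=dict(c=[.5337,.3446],b=[.5213,.2679],d=[.4567,.357],a=[.4435,.2811]); S=dict(c=[.5339,.3429],b=[.5203,.2673],d=[.4565,.3556],a=[.4432,.28])
M={k:(np.array(T[k])+S[k])/2 for k in T}
C=sum(M.values())/4; ang=dict(a=45,b=135,c=225,d=315)
w=sum(complex(*(M[k]-C))*np.exp(-1j*np.radians(ang[k])) for k in M)/4
yaw=np.angle(w); print("C",C,"r",abs(w),"yaw",np.degrees(yaw))
for k in M:
    f=C+.055*np.array([np.cos(yaw+np.radians(ang[k])),np.sin(yaw+np.radians(ang[k]))]); print(k,f.round(4),"meas",M[k].round(4))
for n in("top","side"):
    P=cloud(n,np.load(f"pics/{n}0.npy")); r=np.hypot(*(P[...,:2]-C).transpose(2,0,1))
    for lo,hi in((.075,.085),(.085,.095),(.095,.11),(.11,.13)):
        m=(r>lo)&(r<hi)&(P[...,2]>.06); q=P[m]
        if len(q): i=q[:,2].argmax(); a=np.degrees(np.arctan2(q[:,1]-C[1],q[:,0]-C[0])); print(n,lo,hi,len(q),"max",q[i].round(3),"ang",np.percentile(a,[5,50,95]).round())
E
```

```text
C [0.4886375 0.31205  ] r 0.05495764420214898 yaw 170.41799930651234
c [0.5335 0.3439] meas [0.5338 0.3438]
b [0.5205 0.2672] meas [0.5208 0.2676]
d [0.4568 0.3569] meas [0.4566 0.3563]
a [0.4438 0.2802] meas [0.4434 0.2806]
top 0.075 0.085 138 max [0.571 0.302 0.1  ] ang [-93. -70. 171.]
top 0.085 0.095 212 max [0.581 0.29  0.101] ang [-98. -68.   8.]
top 0.095 0.11 271 max [0.502 0.217 0.101] ang [-93. -68.  -1.]
top 0.11 0.13 608 max [0.533 0.198 0.095] ang [-79. -47. -14.]
side 0.075 0.085 123 max [0.572 0.301 0.098] ang [-92. -21. 172.]
side 0.085 0.095 182 max [0.502 0.227 0.099] ang [-98. -70.   2.]
side 0.095 0.11 269 max [0.502 0.207 0.098] ang [-96. -75.  -7.]
side 0.11 0.13 538 max [0.598 0.277 0.094] ang [-84. -51. -16.]
```

```bash
python3 -m pendant '{"translation":[[1,-1.3,0],[3,-3.9,0],[5,-6.5,0],[7,-9.1,0],[9,-11.7,0],[10.5,-13.7,0],[11.5,-15.03,0],[11.5,-15.03,0],[11.5,-15.03,0]],"delta_rot":[[0,0,0],[0,0,0],[0,0,0],[0,0,0],[0,0,0],[0,0,0],[0,0,0],[0,0,0],[0,0,0]]}' 0.6 60; python3 -c "
from bench import *;o=get_obs();print(o)"
```

```text
clock: 1.23
tcp_pos: [0.4466, 0.2758, 0.2312]
orientation: [0.38, 3.118, -0.003]
contact_force: [-0.3, 0.8, 0.6]
grip_width: 0.0513
gripper_force: 0.0
{'clock': 1.225, 'joints': array([-0.84883657,  0.22978012,  0.20617003,  1.92368811, -0.05337514,
        0.99401515,  0.70913698]), 'qvel': array([-0.0538221 ,  0.00752645, -0.08577914, -0.00715168, -0.02769266,
        0.00035947, -0.04383448]), 'tau': array([ 2.01821655e+00, -4.10644770e+01,  3.58321242e+00, -2.62175757e+01,
        2.95737041e-01,  8.88579088e-03,  4.96902633e-01]), 'tcp_pos': array([0.44664072, 0.27582909, 0.23121217]), 'orientation': array([ 3.80450223e-01,  3.11752034e+00, -2.73973633e-03]), 'contact_force': array([-0.34806179,  0.83535309,  0.59934456]), 'moment': array([0.07245079, 0.05060785, 0.00476225]), 'gripper_force': 0.0, 'grip_width': 0.05128429695358417}
```

```bash
python3 -m pendant '{"translation":[[0,0,-1],[0,0,-2],[0,0,-2],[0,0,-2]],"delta_rot":[[0,0,0],[0,0,0],[0,0,0],[0,0,0]]}'
```

```text
clock: 1.72
tcp_pos: [0.4439, 0.2816, 0.1819]
orientation: [0.365, 3.12, 0.001]
contact_force: [0.4, -0.5, 0.6]
grip_width: 0.0512
gripper_force: 0.0
```

```bash
python3 -m pendant '{"translation":[[0,-0.05,-1],[0,-0.05,-2],[0,-0.05,-2],[0,-0.05,-2]],"delta_rot":[[0,0,0],[0,0,0],[0,0,0],[0,0,0]]}' && python3 -m pendant '{"translation":[[0,0,0],[0,0,0],[0,0,0],[0,0,0]],"delta_rot":[[0,0,0],[0,0,0],[0,0,0],[0,0,0]]}' 0 60; python3 -c "
from bench import *;o=get_obs();print(o['moment'],o['joints'][6])"
```

```text
clock: 2.22
tcp_pos: [0.4446, 0.2804, 0.1327]
orientation: [0.366, 3.119, 0.002]
contact_force: [-0.1, -1.0, 0.4]
grip_width: 0.0514
gripper_force: 0.0
clock: 2.72
tcp_pos: [0.4446, 0.2798, 0.1329]
orientation: [0.367, 3.119, 0.002]
contact_force: [-1.9, -1.8, 7.5]
grip_width: 0.0326
gripper_force: 58.8
[-0.41554804  0.37547371  0.0387608 ] 0.7431639878676086
```

```bash
python3 -m pendant '{"translation":[[0,0,0],[0,0,-0.01],[0,0,-0.02],[0,0,-0.02],[0,0,-0.03],[0,0,-0.04],[0,0,-0.05],[0,0,-0.05],[0,0,-0.05],[0,0,-0.05]],"delta_rot":[[0,0,-1],[0,0,-2.8],[0,0,-4.6],[0,0,-6.4],[0,0,-8.2],[0,0,-10],[0,0,-11.8],[0,0,-13.6],[0,0,-14.4],[0,0,-14.4]]}'; python3 -c "
from bench import *;o=get_obs();print(o['moment'],o['joints'][6])
from h import *
for n in ['side']:
    p,d=grab_frame(n); cv2.imwrite('pics/s1.png',cv2.resize(p[130:280,170:370,::-1],None,fx=4,fy=4))"
```

```text
clock: 3.98
tcp_pos: [0.4449, 0.2799, 0.1318]
orientation: [2.132, 2.307, 0.004]
contact_force: [-1.6, -1.5, 9.1]
grip_width: 0.0324
gripper_force: 59.0
[-0.41438048  0.14633938 -0.08898755] -0.35870204384913185
```

View pics/s1.png

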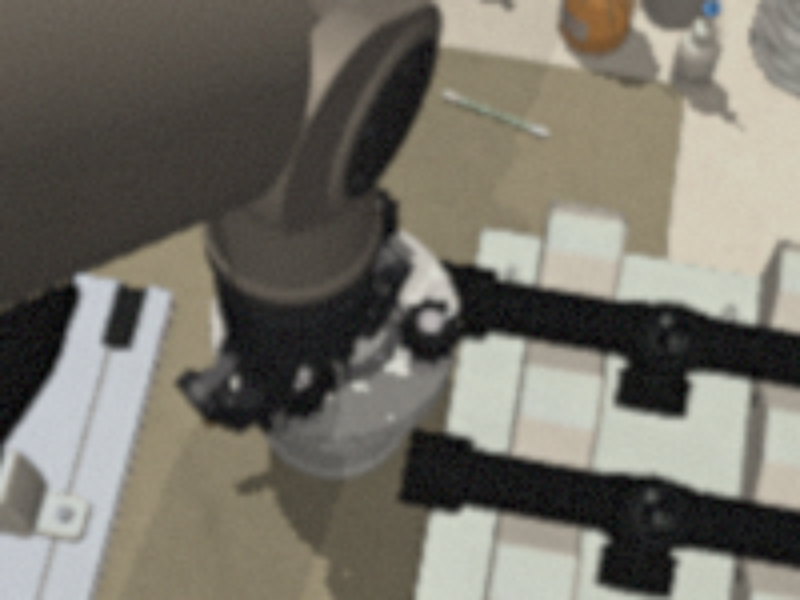

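The picture shows the gripper on knob a (crop about (300,380)), with everything else undisturbed. Next I open, lift, and travel to c while unwinding.

```bash
python3 -m pendant '{"translation":[[0,0,0],[0,0,0],[0,0,0],[0,0,1],[0,0,2],[0.8,0.57,2.05],[2,1.42,2.05],[3.2,2.27,2.05],[3.57,2.56,2.05],[3.57,2.56,2.05],[3.57,2.56,2.05],[3.57,2.56,2.05]],"delta_rot":[[0,0,0],[0,0,0],[0,0,0],[0,0,0],[0,0,0],[0,0,2],[0,0,4],[0,0,6],[0,0,8],[0,0,10],[0,0,12],[0,0,14]]}' 0.6; python3 -m pendant '{"translation":[[0,0,0],[0,0,0]],"delta_rot":[[0,0,0.4],[0,0,0.4]]}'
```

```text
clock: 5.52
tcp_pos: [0.533, 0.3435, 0.181]
orientation: [-0.412, -3.114, 0.001]
contact_force: [-0.2, 0.4, -0.4]
grip_width: 0.0512
gripper_force: 0.0
clock: 5.78
tcp_pos: [0.5331, 0.3435, 0.1812]
orientation: [-0.371, -3.119, 0.0]
contact_force: [0.2, 0.0, -0.6]
grip_width: 0.0512
gripper_force: 0.0
```

```bash
python3 -m pendant '{"translation":[[0.02,0.02,-1],[0.02,0.02,-1.96],[0.02,0.02,-1.96],[0.02,0.02,-1.96]],"delta_rot":[[0,0,0],[0,0,0],[0,0,0],[0,0,0]]}' && python3 -m pendant '{"translation":[[0,0,0],[0,0,0],[0,0,0],[0,0,0]],"delta_rot":[[0,0,0],[0,0,0],[0,0,0],[0,0,0]]}' 0 60; python3 -c "
from bench import *;o=get_obs();print(o['moment'],o['joints'][6])"
```

```text
clock: 6.28
tcp_pos: [0.5341, 0.3445, 0.1332]
orientation: [0.368, 3.119, 0.001]
contact_force: [0.0, 0.7, 0.8]
grip_width: 0.0513
gripper_force: 0.0
clock: 6.78
tcp_pos: [0.5342, 0.3437, 0.1339]
orientation: [0.368, 3.119, 0.001]
contact_force: [-2.0, -2.9, 4.9]
grip_width: 0.0321
gripper_force: 59.1
[-0.47170362  0.41227948  0.01175948] 0.7717536564717458
```

```bash
python3 -m pendant '{"translation":[[0,0,0],[0,0,-0.01],[0,0,-0.02],[0,0,-0.02],[0,0,-0.03],[0,0,-0.04],[0,0,-0.05],[0,0,-0.05],[0,0,-0.05],[0,0,-0.05]],"delta_rot":[[0,0,-1],[0,0,-2.8],[0,0,-4.6],[0,0,-6.4],[0,0,-8.2],[0,0,-10],[0,0,-11.8],[0,0,-13.6],[0,0,-14.4],[0,0,-14.4]]}'; python3 -c "
from bench import *;o=get_obs();print(o['moment'],o['joints'][6])"
python3 -m pendant '{"translation":[[0,0,0],[0,0,0],[0,0,0],[0,0,1],[0,0,2],[-0.1,-0.8,2.05],[-0.3,-2,2.05],[-0.52,-3.07,2.05],[-0.52,-3.07,2.05],[-0.52,-3.07,2.05],[-0.52,-3.07,2.05],[-0.52,-3.07,2.05]],"delta_rot":[[0,0,0],[0,0,0],[0,0,0],[0,0,0],[0,0,0],[0,0,2],[0,0,4],[0,0,6],[0,0,8],[0,0,10],[0,0,12],[0,0,14]]}' 0.6; python3 -m pendant '{"translation":[[0,0,0],[0,0,0]],"delta_rot":[[0,0,0.4],[0,0,0.4]]}'
```

```text
clock: 8.02
tcp_pos: [0.5345, 0.3438, 0.1328]
orientation: [2.132, 2.307, 0.002]
contact_force: [-1.3, -3.2, 6.1]
grip_width: 0.0324
gripper_force: 59.3
[-0.57478038  0.241767   -0.01810235] -0.29896698010458217
clock: 9.52
tcp_pos: [0.5206, 0.2674, 0.1823]
orientation: [-0.412, -3.114, -0.0]
contact_force: [1.4, 0.5, 0.5]
grip_width: 0.0512
gripper_force: 0.0
clock: 9.78
tcp_pos: [0.5207, 0.2673, 0.1823]
orientation: [-0.371, -3.12, -0.0]
contact_force: [0.4, -0.3, 0.4]
grip_width: 0.0511
gripper_force: 0.0
```

```bash
python3 -m pendant '{"translation":[[0,0,-1],[0,0,-2],[0,0,-2],[0,0,-2]],"delta_rot":[[0,0,0],[0,0,0],[0,0,0],[0,0,0]]}' && python3 -m pendant '{"translation":[[0,0,0],[0,0,0],[0,0,0],[0,0,0]],"delta_rot":[[0,0,0],[0,0,0],[0,0,0],[0,0,0]]}' 0 60; python3 -m pendant '{"translation":[[0,0,0],[0,0,-0.01],[0,0,-0.02],[0,0,-0.02],[0,0,-0.03],[0,0,-0.04],[0,0,-0.05],[0,0,-0.05],[0,0,-0.05],[0,0,-0.05]],"delta_rot":[[0,0,-1],[0,0,-2.8],[0,0,-4.6],[0,0,-6.4],[0,0,-8.2],[0,0,-10],[0,0,-11.8],[0,0,-13.6],[0,0,-14.4],[0,0,-14.4]]}'; python3 -c "
from bench import *;o=get_obs();print(o['moment'],o['joints'][6])"
```

```text
clock: 10.28
tcp_pos: [0.5211, 0.2677, 0.1331]
orientation: [0.368, 3.119, 0.001]
contact_force: [-0.0, -0.3, 0.4]
grip_width: 0.0513
gripper_force: 0.0
clock: 10.78
tcp_pos: [0.5212, 0.2671, 0.1337]
orientation: [0.368, 3.119, 0.001]
contact_force: [-2.3, -2.8, 5.4]
grip_width: 0.0324
gripper_force: 59.1
clock: 12.02
tcp_pos: [0.5218, 0.2673, 0.1325]
orientation: [2.131, 2.307, 0.003]
contact_force: [-0.7, -2.1, 5.9]
grip_width: 0.0323
gripper_force: 59.2
[-0.40392914 -0.04408721 -0.06920837] -0.18427585476140398
```

Next is d (.4568,.3569), a shift of about (-.0637, +.0897).

```bash
python3 -m pendant '{"translation":[[0,0,0],[0,0,0],[0,0,0],[0,0,1],[0,0,2],[-0.57,0.8,2.05],[-1.42,2,2.05],[-2.27,3.2,2.05],[-2.56,3.59,2.05],[-2.56,3.59,2.05],[-2.56,3.59,2.05],[-2.56,3.59,2.05]],"delta_rot":[[0,0,0],[0,0,0],[0,0,0],[0,0,0],[0,0,0],[0,0,2],[0,0,4],[0,0,6],[0,0,8],[0,0,10],[0,0,12],[0,0,14]]}' 0.6; python3 -m pendant '{"translation":[[0,0,0],[0,0,0]],"delta_rot":[[0,0,0.4],[0,0,0.4]]}'
```

```text
clock: 13.52
tcp_pos: [0.4565, 0.3572, 0.1822]
orientation: [-0.412, -3.114, 0.0]
contact_force: [0.3, -0.6, 0.6]
grip_width: 0.051
gripper_force: 0.0
clock: 13.78
tcp_pos: [0.4567, 0.3571, 0.1823]
orientation: [-0.371, -3.12, -0.0]
contact_force: [0.7, 0.3, 0.5]
grip_width: 0.0513
gripper_force: 0.0
```

```bash
python3 -m pendant '{"translation":[[0,0,-1],[0,0,-2],[0,0,-2],[0,0,-2]],"delta_rot":[[0,0,0],[0,0,0],[0,0,0],[0,0,0]]}' && python3 -m pendant '{"translation":[[0,0,0],[0,0,0],[0,0,0],[0,0,0]],"delta_rot":[[0,0,0],[0,0,0],[0,0,0],[0,0,0]]}' 0 60; python3 -m pendant '{"translation":[[0,0,0],[0,0,-0.01],[0,0,-0.02],[0,0,-0.02],[0,0,-0.03],[0,0,-0.04],[0,0,-0.05],[0,0,-0.05],[0,0,-0.05],[0,0,-0.05]],"delta_rot":[[0,0,-1],[0,0,-2.8],[0,0,-4.6],[0,0,-6.4],[0,0,-8.2],[0,0,-10],[0,0,-11.8],[0,0,-13.6],[0,0,-14.4],[0,0,-14.4]]}'; python3 -c "
from bench import *;o=get_obs();print(o['moment'],o['joints'][6])"
python3 -m pendant '{"translation":[[0,0,0],[0,0,0],[0,0,0],[0,0,1],[0,0,2],[-0.1,-0.8,2.05],[-0.3,-2,2.05],[-0.52,-3.07,2.05],[-0.52,-3.07,2.05],[-0.52,-3.07,2.05],[-0.52,-3.07,2.05],[-0.52,-3.07,2.05]],"delta_rot":[[0,0,0],[0,0,0],[0,0,0],[0,0,0],[0,0,0],[0,0,2],[0,0,4],[0,0,6],[0,0,8],[0,0,10],[0,0,12],[0,0,14]]}' 0.6; python3 -m pendant '{"translation":[[0,0,0],[0,0,0]],"delta_rot":[[0,0,0.4],[0,0,0.4]]}'
python3 - <<'E'
from h import *
p,d=grab_frame("side"); cv2.imwrite("pics/s2.png",cv2.resize(p[130:280,170:370,::-1],None,fx=4,fy=4))
E
```

```text
clock: 14.28
tcp_pos: [0.4571, 0.3575, 0.1331]
orientation: [0.368, 3.119, 0.001]
contact_force: [0.2, 0.2, -0.3]
grip_width: 0.0512
gripper_force: 0.0
clock: 14.78
tcp_pos: [0.457, 0.3567, 0.1338]
orientation: [0.368, 3.12, 0.001]
contact_force: [-2.4, -2.1, 6.4]
grip_width: 0.0327
gripper_force: 59.0
clock: 16.02
tcp_pos: [0.4577, 0.3571, 0.1326]
orientation: [2.132, 2.307, 0.003]
contact_force: [0.5, -2.3, 5.7]
grip_width: 0.0323
gripper_force: 59.1
[-0.52378845  0.02950951 -0.06153186] -0.3608194039085366
clock: 17.52
tcp_pos: [0.4436, 0.2804, 0.1823]
orientation: [-0.412, -3.114, -0.0]
contact_force: [0.0, 1.2, 0.4]
grip_width: 0.0509
gripper_force: 0.0
clock: 17.77
tcp_pos: [0.4437, 0.2803, 0.1823]
orientation: [-0.371, -3.12, -0.0]
contact_force: [-0.7, -0.3, -0.2]
grip_width: 0.0511
gripper_force: 0.0
```

```bash
cat > m.py <<'E'
from bench import *
from scipy.spatial.transform import Rotation as R
import numpy as np
o=get_obs(); y=R.from_rotvec(o['orientation']).as_matrix()[:,1]
print("Mz %.3f yaw %.2f j7 %.2f tau7 %.2f t %.1f"%(o['moment'][2],np.degrees(np.arctan2(y[1],y[0]))%180,o['joints'][6],o['tau'][6],o['clock']))
E
python3 -m pendant '{"translation":[[0,0,-1],[0,0,-2.04],[0,0,-2.04],[0,0,-2.04]],"delta_rot":[[0,0,0],[0,0,0],[0,0,0],[0,0,0]]}' && python3 -m pendant '{"translation":[[0,0,0],[0,0,0],[0,0,0],[0,0,0]],"delta_rot":[[0,0,0],[0,0,0],[0,0,0],[0,0,0]]}' 0 70; python3 m.py; python3 -m pendant '{"translation":[[0,0,0],[0,0,-0.01],[0,0,-0.02],[0,0,-0.02],[0,0,-0.02],[0,0,-0.02]],"delta_rot":[[0,0,-1],[0,0,-2.8],[0,0,-4.6],[0,0,-6],[0,0,-7],[0,0,-7]]}';python3 m.py
```

```text
clock: 18.32
tcp_pos: [0.4441, 0.2807, 0.132]
orientation: [0.368, 3.119, 0.001]
contact_force: [0.1, -0.5, 0.2]
grip_width: 0.0516
gripper_force: 0.0
clock: 18.82
tcp_pos: [0.4441, 0.2799, 0.1327]
orientation: [0.368, 3.119, 0.001]
contact_force: [-2.2, -4.3, 7.6]
grip_width: 0.0322
gripper_force: 68.7
Mz 0.004 yaw 76.55 j7 0.83 tau7 -0.04 t 18.8
clock: 19.58
tcp_pos: [0.4443, 0.2803, 0.1322]
orientation: [1.29, 2.864, 0.002]
contact_force: [-1.7, -2.5, 6.1]
grip_width: 0.0322
gripper_force: 68.8
Mz -0.100 yaw 41.52 j7 0.30 tau7 -0.25 t 19.6
```

View pics/s2.png

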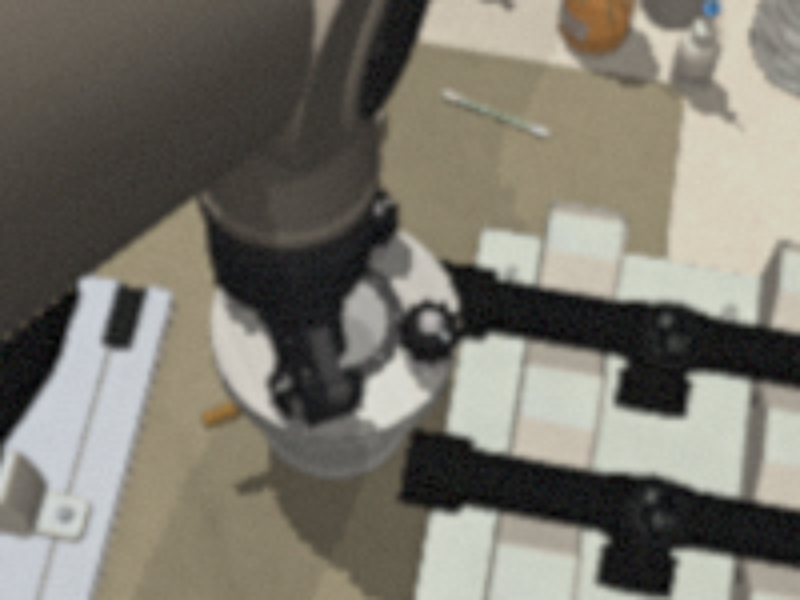

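The picture shows the gripper over knob a at crop (310,390); the cover and surroundings look normal. I'll continue in small steps.

```bash
python3 -m pendant '{"translation":[[0,0,0],[0,0,0],[0,0,0]],"delta_rot":[[0,0,-0.7],[0,0,-1],[0,0,-1]]}'|grep f;python3 m.py;python3 -m pendant '{"translation":[[0,0,-0.005],[0,0,-0.005],[0,0,-0.005]],"delta_rot":[[0,0,-0.6],[0,0,-0.6],[0,0,-0.6]]}'|grep f;python3 m.py
```

```text
contact_force: [-1.7, -2.4, 5.4]
gripper_force: 68.9
Mz 0.079 yaw 36.56 j7 0.23 tau7 -0.14 t 19.9
contact_force: [-1.5, -2.2, 5.8]
gripper_force: 69.0
Mz -0.020 yaw 33.57 j7 0.18 tau7 -0.03 t 20.3
```

```bash
python3 -m pendant '{"translation":[[0,0,0],[0,0,0],[0,0,0]],"delta_rot":[[0,0,-0.5],[0,0,-0.8],[0,0,-0.8]]}'|grep r_f;python3 m.py;python3 -m pendant '{"translation":[[0,0,-0.005],[0,0,-0.005],[0,0,-0.005]],"delta_rot":[[0,0,-0.4],[0,0,-0.4],[0,0,-0.4]]}'|grep r_f;python3 m.py
```

```text
gripper_force: 68.9
Mz -0.006 yaw 29.56 j7 0.12 tau7 -0.15 t 20.7
gripper_force: 69.0
Mz 0.019 yaw 27.56 j7 0.09 tau7 -0.01 t 21.1
```

```bash
python3 -m pendant '{"translation":[[0,0,0],[0,0,0],[0,0,0]],"delta_rot":[[0,0,-0.5],[0,0,-0.8],[0,0,-0.8]]}'|grep r_f;python3 m.py;python3 -m pendant '{"translation":[[0,0,-0.005],[0,0,-0.005],[0,0,-0.005]],"delta_rot":[[0,0,-0.4],[0,0,-0.4],[0,0,-0.4]]}'|grep r_f;python3 m.py
```

```text
gripper_force: 68.9
Mz 0.139 yaw 23.57 j7 0.03 tau7 -0.19 t 21.4
gripper_force: 69.0
Mz 0.132 yaw 21.58 j7 0.00 tau7 -0.10 t 21.8
```

```bash
python3 -m pendant '{"translation":[[0,0,0],[0,0,0],[0,0,0]],"delta_rot":[[0,0,-0.5],[0,0,-0.7],[0,0,-0.7]]}'|grep r_f;python3 m.py
```

```text
gripper_force: 69.0
Mz 0.113 yaw 18.08 j7 -0.05 tau7 -0.18 t 22.2
```

```bash
python3 -m pendant '{"translation":[[0,0,0],[0,0,0],[0,0,0]],"delta_rot":[[0,0,-0.5],[0,0,-0.7],[0,0,-0.7]]}'|grep r_f;python3 m.py
```

```text
gripper_force: 69.0
Mz 0.353 yaw 14.62 j7 -0.10 tau7 -0.36 t 22.6
```

```bash
python3 -m pendant '{"translation":[[0,0,0],[0,0,0]],"delta_rot":[[0,0,-0.3],[0,0,-0.3]]}'|grep r_f;python3 m.py
```

```text
gripper_force: 69.0
Mz 0.367 yaw 13.14 j7 -0.12 tau7 -0.49 t 22.8
```

```bash
python3 -m pendant '{"translation":[[0,0,0],[0,0,0],[0,0,0],[0,0,1],[0,0,2],[0.8,0.57,2.07],[2,1.42,2.07],[3.2,2.27,2.07],[3.58,2.55,2.07],[3.58,2.55,2.07],[3.58,2.55,2.07],[3.58,2.55,2.07]],"delta_rot":[[0,0,0],[0,0,0],[0,0,0],[0,0,0],[0,0,0],[0,0,2],[0,0,4],[0,0,6],[0,0,8],[0,0,10],[0,0,12],[0,0,12.7]]}' 0.6|grep pos
python3 -m pendant '{"translation":[[0,0,-1],[0,0,-2.04],[0,0,-2.04],[0,0,-2.04]],"delta_rot":[[0,0,0],[0,0,0],[0,0,0],[0,0,0]]}'|grep pos && python3 -m pendant '{"translation":[[0,0,0],[0,0,0],[0,0,0],[0,0,0]],"delta_rot":[[0,0,0],[0,0,0],[0,0,0],[0,0,0]]}' 0 70; python3 m.py; python3 -m pendant '{"translation":[[0,0,0],[0,0,-0.01],[0,0,-0.02],[0,0,-0.02],[0,0,-0.02],[0,0,-0.02]],"delta_rot":[[0,0,-1],[0,0,-2.8],[0,0,-4.6],[0,0,-6.4],[0,0,-7.6],[0,0,-7.6]]}'|grep pos;python3 m.py
```

```text
tcp_pos: [0.5331, 0.344, 0.182]
tcp_pos: [0.5336, 0.3443, 0.132]
clock: 25.32
tcp_pos: [0.5337, 0.3436, 0.1328]
orientation: [0.367, 3.119, 0.001]
contact_force: [-1.5, -2.9, 4.9]
grip_width: 0.0318
gripper_force: 68.8
Mz 0.017 yaw 76.56 j7 0.86 tau7 -0.02 t 25.3
tcp_pos: [0.5339, 0.344, 0.1323]
Mz -0.167 yaw 38.54 j7 0.30 tau7 -0.20 t 26.1
```

```bash
for i in 1; do python3 -m pendant '{"translation":[[0,0,0],[0,0,0],[0,0,0]],"delta_rot":[[0,0,-0.5],[0,0,-0.8],[0,0,-0.8]]}'|grep r_f;done;python3 m.py;python3 -m pendant '{"translation":[[0,0,-0.005],[0,0,-0.005],[0,0,-0.005]],"delta_rot":[[0,0,-0.5],[0,0,-0.7],[0,0,-0.7]]}'|grep r_f;python3 m.py
```

```text
gripper_force: 69.3
Mz 0.078 yaw 34.57 j7 0.25 tau7 -0.13 t 26.4
gripper_force: 69.3
Mz 0.087 yaw 31.07 j7 0.19 tau7 -0.14 t 26.8
```

```bash
python3 -m pendant '{"translation":[[0,0,0],[0,0,0],[0,0,0]],"delta_rot":[[0,0,-0.5],[0,0,-0.7],[0,0,-0.7]]}'|grep r_f;python3 m.py;python3 -m pendant '{"translation":[[0,0,-0.005],[0,0,-0.005],[0,0,-0.005]],"delta_rot":[[0,0,-0.5],[0,0,-0.6],[0,0,-0.6]]}'|grep r_f;python3 m.py
```

```text
gripper_force: 69.3
Mz 0.388 yaw 27.62 j7 0.14 tau7 -0.39 t 27.2
gripper_force: 69.2
Mz 0.575 yaw 24.66 j7 0.10 tau7 -0.63 t 27.6
```

```bash
python3 -m pendant '{"translation":[[0,0,0],[0,0,0],[0,0,0],[0,0,1],[0,0,2],[-0.1,-0.8,2.07],[-0.3,-2,2.07],[-0.52,-3.07,2.07],[-0.52,-3.07,2.07],[-0.52,-3.07,2.07],[-0.52,-3.07,2.07],[-0.52,-3.07,2.07]],"delta_rot":[[0,0,0],[0,0,0],[0,0,0],[0,0,0],[0,0,0],[0,0,2],[0,0,4],[0,0,6],[0,0,8],[0,0,10],[0,0,10.4],[0,0,10.4]]}' 0.6|grep pos
python3 -m pendant '{"translation":[[0,0,-1],[0,0,-2.04],[0,0,-2.04],[0,0,-2.04]],"delta_rot":[[0,0,0],[0,0,0],[0,0,0],[0,0,0]]}'|grep pos && python3 -m pendant '{"translation":[[0,0,0],[0,0,0],[0,0,0],[0,0,0]],"delta_rot":[[0,0,0],[0,0,0],[0,0,0],[0,0,0]]}' 0 70; python3 m.py; python3 -m pendant '{"translation":[[0,0,0],[0,0,-0.01],[0,0,-0.02],[0,0,-0.02],[0,0,-0.02],[0,0,-0.02]],"delta_rot":[[0,0,-1],[0,0,-2.8],[0,0,-4.6],[0,0,-6.4],[0,0,-8],[0,0,-8]]}'|grep pos;python3 m.py;python3 -m pendant '{"translation":[[0,0,0],[0,0,0],[0,0,0]],"delta_rot":[[0,0,-0.5],[0,0,-0.8],[0,0,-0.8]]}'|grep r_f;python3 m.py
```

```text
tcp_pos: [0.5201, 0.2674, 0.1821]
tcp_pos: [0.5206, 0.2676, 0.1319]
clock: 30.08
tcp_pos: [0.5208, 0.2671, 0.1327]
orientation: [0.368, 3.119, 0.001]
contact_force: [-2.2, -2.2, 5.5]
grip_width: 0.0317
gripper_force: 68.9
Mz -0.004 yaw 76.55 j7 0.97 tau7 -0.02 t 30.1
tcp_pos: [0.5211, 0.2676, 0.132]
Mz 0.005 yaw 36.64 j7 0.38 tau7 -0.60 t 30.8
gripper_force: 69.2
Mz -0.018 yaw 32.71 j7 0.33 tau7 -0.04 t 31.2
```

```bash
python3 -m pendant '{"translation":[[0,0,0],[0,0,0],[0,0,0]],"delta_rot":[[0,0,-0.5],[0,0,-0.7],[0,0,-0.7]]}'|grep r_f;python3 m.py
```

```text
gripper_force: 69.2
Mz -0.053 yaw 29.20 j7 0.27 tau7 -0.03 t 31.6
```

```bash
python3 -m pendant '{"translation":[[0,0,-0.005],[0,0,-0.005],[0,0,-0.005]],"delta_rot":[[0,0,-0.5],[0,0,-0.8],[0,0,-0.8]]}'|grep r_f;python3 m.py;python3 -m pendant '{"translation":[[0,0,0],[0,0,0],[0,0,0]],"delta_rot":[[0,0,-0.5],[0,0,-0.7],[0,0,-0.7]]}'|grep r_f;python3 m.py
```

```text
gripper_force: 69.3
Mz -0.071 yaw 25.19 j7 0.22 tau7 -0.04 t 31.9
gripper_force: 69.3
Mz -0.024 yaw 21.70 j7 0.17 tau7 -0.03 t 32.3
```

```bash
python3 -m pendant '{"translation":[[0,0,-0.005],[0,0,-0.005],[0,0,-0.005]],"delta_rot":[[0,0,-0.5],[0,0,-0.8],[0,0,-0.8]]}'|grep r_f;python3 m.py;python3 -m pendant '{"translation":[[0,0,0],[0,0,0],[0,0,0]],"delta_rot":[[0,0,-0.5],[0,0,-0.7],[0,0,-0.7]]}'|grep r_f;python3 m.py
```

```text
gripper_force: 69.4
Mz 0.007 yaw 17.69 j7 0.11 tau7 -0.03 t 32.7
gripper_force: 69.3
Mz -0.003 yaw 14.20 j7 0.06 tau7 -0.04 t 33.1
```

```bash
python3 -m pendant '{"translation":[[0,0,-0.005],[0,0,-0.005],[0,0,-0.005]],"delta_rot":[[0,0,-0.5],[0,0,-0.7],[0,0,-0.7]]}'|grep r_f;python3 m.py;python3 -m pendant '{"translation":[[0,0,0],[0,0,0],[0,0,0]],"delta_rot":[[0,0,-0.5],[0,0,-0.7],[0,0,-0.7]]}'|grep r_f;python3 m.py
```

```text
gripper_force: 69.4
Mz 0.053 yaw 10.70 j7 0.01 tau7 -0.05 t 33.5
gripper_force: 69.4
Mz -0.027 yaw 7.21 j7 -0.04 tau7 -0.07 t 33.8
```

```bash
python3 -m pendant '{"translation":[[0,0,-0.005],[0,0,-0.005],[0,0,-0.005]],"delta_rot":[[0,0,-0.5],[0,0,-0.7],[0,0,-0.7]]}'|grep r_f;python3 m.py;python3 -m pendant '{"translation":[[0,0,0],[0,0,0],[0,0,0]],"delta_rot":[[0,0,-0.5],[0,0,-0.6],[0,0,-0.6]]}';python3 m.py
```

```text
gripper_force: 69.5
Mz 0.221 yaw 3.73 j7 -0.09 tau7 -0.28 t 34.2
clock: 34.58
tcp_pos: [0.5217, 0.2672, 0.1316]
orientation: [2.205, 2.235, 0.004]
contact_force: [0.9, -2.0, 7.3]
grip_width: 0.0322
gripper_force: 69.5
Mz 0.502 yaw 0.77 j7 -0.13 tau7 -0.51 t 34.6
```

```bash
python3 -m pendant '{"translation":[[0,0,0],[0,0,0],[0,0,0],[0,0,1],[0,0,2.07],[-0.57,0.8,2.07],[-1.42,2,2.07],[-2.27,3.2,2.07],[-2.55,3.58,2.07],[-2.55,3.58,2.07],[-2.55,3.58,2.07],[-2.55,3.58,2.07]],"delta_rot":[[0,0,0],[0,0,0],[0,0,0],[0,0,0],[0,0,1],[0,0,3],[0,0,5],[0,0,7],[0,0,9],[0,0,11],[0,0,13],[0,0,15.1]]}' 0.6|grep pos
python3 -m pendant '{"translation":[[0,0,-1],[0,0,-2.04],[0,0,-2.04],[0,0,-2.04]],"delta_rot":[[0,0,0],[0,0,0],[0,0,0],[0,0,0]]}'|grep pos && python3 -m pendant '{"translation":[[0,0,0],[0,0,0],[0,0,0],[0,0,0]],"delta_rot":[[0,0,0],[0,0,0],[0,0,0],[0,0,0]]}' 0 70; python3 m.py; python3 -m pendant '{"translation":[[0,0,0],[0,0,-0.01],[0,0,-0.02],[0,0,-0.02],[0,0,-0.02],[0,0,-0.02]],"delta_rot":[[0,0,-1],[0,0,-2.8],[0,0,-4.6],[0,0,-6.4],[0,0,-8],[0,0,-8]]}'|grep pos;python3 m.py;python3 -m pendant '{"translation":[[0,0,0],[0,0,0],[0,0,0]],"delta_rot":[[0,0,-0.5],[0,0,-0.8],[0,0,-0.8]]}'|grep r_f;python3 m.py
```

```text
tcp_pos: [0.4561, 0.3568, 0.1818]
tcp_pos: [0.4568, 0.3571, 0.1317]
clock: 37.08
tcp_pos: [0.4569, 0.3566, 0.1324]
orientation: [0.381, 3.118, 0.001]
contact_force: [-2.3, -3.3, 6.1]
grip_width: 0.0323
gripper_force: 68.8
Mz -0.014 yaw 76.08 j7 0.79 tau7 -0.02 t 37.1
tcp_pos: [0.4572, 0.3571, 0.1318]
Mz -0.039 yaw 36.12 j7 0.20 tau7 -0.53 t 37.8
gripper_force: 69.2
Mz -0.010 yaw 32.13 j7 0.15 tau7 -0.03 t 38.2
```

```bash
python3 -m pendant '{"translation":[[0,0,0],[0,0,0],[0,0,0]],"delta_rot":[[0,0,-0.5],[0,0,-0.8],[0,0,-0.8]]}'|grep r_f;python3 m.py;python3 -m pendant '{"translation":[[0,0,-0.005],[0,0,-0.005],[0,0,-0.005]],"delta_rot":[[0,0,-0.5],[0,0,-0.7],[0,0,-0.7]]}'|grep r_f;python3 m.py
```

```text
gripper_force: 69.2
Mz -0.059 yaw 28.14 j7 0.09 tau7 -0.04 t 38.6
gripper_force: 69.3
Mz -0.001 yaw 24.65 j7 0.04 tau7 -0.06 t 39.0
```

```bash
python3 -m pendant '{"translation":[[0,0,0],[0,0,0],[0,0,0]],"delta_rot":[[0,0,-0.5],[0,0,-0.7],[0,0,-0.7]]}'|grep r_f;python3 m.py;python3 -m pendant '{"translation":[[0,0,-0.005],[0,0,-0.005],[0,0,-0.005]],"delta_rot":[[0,0,-0.5],[0,0,-0.6],[0,0,-0.6]]}'|grep r_f;python3 m.py
```

```text
gripper_force: 69.2
Mz 0.038 yaw 21.15 j7 -0.01 tau7 -0.06 t 39.3
gripper_force: 69.3
Mz 0.002 yaw 18.16 j7 -0.06 tau7 -0.08 t 39.7
```

```bash
python3 -m pendant '{"translation":[[0,0,0],[0,0,0],[0,0,0]],"delta_rot":[[0,0,-0.5],[0,0,-0.7],[0,0,-0.7]]}'|grep r_f;python3 m.py;python3 -m pendant '{"translation":[[0,0,-0.005],[0,0,-0.005],[0,0,-0.005]],"delta_rot":[[0,0,-0.5],[0,0,-0.6],[0,0,-0.6]]}'|grep r_f;python3 m.py
```

```text
gripper_force: 69.3
Mz 0.022 yaw 14.65 j7 -0.11 tau7 -0.07 t 40.1
gripper_force: 69.3
Mz 0.115 yaw 11.67 j7 -0.15 tau7 -0.14 t 40.5
```

```bash
python3 -m pendant '{"translation":[[0,0,0],[0,0,0],[0,0,0]],"delta_rot":[[0,0,-0.5],[0,0,-0.7],[0,0,-0.7]]}'|grep r_f;python3 m.py
```

```text
gripper_force: 69.3
Mz 0.100 yaw 8.16 j7 -0.20 tau7 -0.11 t 40.8
```

```bash
python3 -m pendant '{"translation":[[0,0,0],[0,0,0],[0,0,0]],"delta_rot":[[0,0,-0.5],[0,0,-0.7],[0,0,-0.7]]}'|grep r_f;python3 m.py
```

```text
gripper_force: 69.2
Mz 0.090 yaw 4.67 j7 -0.25 tau7 -0.14 t 41.2
```

```bash
python3 -m pendant '{"translation":[[0,0,-0.005],[0,0,-0.005],[0,0,-0.005]],"delta_rot":[[0,0,-0.5],[0,0,-0.7],[0,0,-0.7]]}'|grep r_f;python3 m.py
```

```text
gripper_force: 69.3
Mz 0.372 yaw 1.22 j7 -0.30 tau7 -0.39 t 41.6
```

```bash
python3 -m pendant '{"translation":[[0,0,0],[0,0,0]],"delta_rot":[[0,0,-0.3],[0,0,-0.3]]}'|grep r_f;python3 m.py
```

```text
gripper_force: 69.3
Mz 0.485 yaw 179.74 j7 -0.32 tau7 -0.53 t 41.8
```

```bash
python3 -m pendant '{"translation":[[0,0,0],[0,0,0],[0,0,0],[0,0,1],[0,0,3],[0,0,4],[-1.5,2,4],[-3.5,4,4],[-5.5,6,4],[-7,8,4],[-7,8,4],[-7,8,4]],"delta_rot":[[0,0,0],[0,0,0],[0,0,0],[0,0,0],[0,0,0],[0,0,0],[0,0,0],[0,0,0],[0,0,0],[0,0,0],[0,0,0],[0,0,0]]}' 0.6
python3 - <<'E'
from h import *
for n in("top","side"):
    p,d=grab_frame(n); P=cloud(n,d); C=np.array([.4886,.3121]); r=np.hypot(*(P[...,:2]-C).transpose(2,0,1))
    if n=="top": cv2.imwrite("pics/t3.png",cv2.resize(p[120:260,180:380,::-1],None,fx=4,fy=4))
    m=(r<.068)&(r>.04)&(P[...,2]>.115)&(P[...,2]<.135); q=P[m]; s=np.linalg.lstsq(np.c_[q[:,:2]-C,np.ones(len(q))],q[:,2],rcond=None)[0]; print(n,s.round(4))
    for k,c in dict(a=[.4438,.2802],b=[.5205,.2672],c=[.5335,.3439],d=[.4568,.3569]).items():
        q=P[(np.hypot(P[...,0]-c[0],P[...,1]-c[1])<.012)&(P[...,2]>.15)]; print(k,len(q),np.median(q[:,2]).round(4) if len(q) else None)
E
```

```text
clock: 43.32
tcp_pos: [0.2804, 0.5575, 0.2295]
orientation: [2.226, 2.216, -0.001]
contact_force: [-0.0, -0.3, 1.0]
grip_width: 0.0514
gripper_force: 0.0
top [ 0.000e+00 -1.000e-04  1.264e-01]
a 107 0.1649
b 100 0.1652
c 104 0.165
d 109 0.165
side [ 0.0005 -0.0011  0.1254]
a 95 0.1641
b 90 0.1639
c 81 0.1643
d 81 0.1639
```

View pics/t3.png

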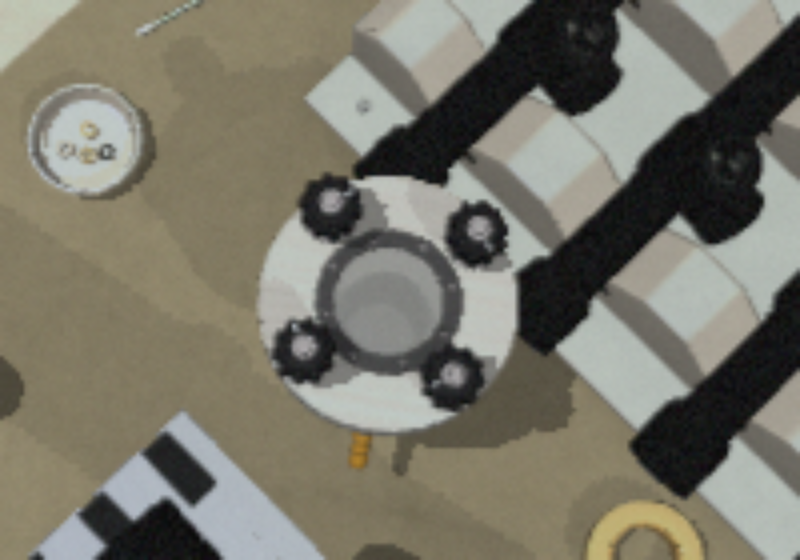

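The picture shows the cover level, all four knobs seated, and the dish and tape where they were. The knob tops measure equally high, about 0.165 m from the top camera, and the pointers have turned. I'm handing in.

```bash
python3 -c "
from bench import *;print(hand_in())"
```

```text
the job is handed in; nothing more can be done
None
```

All four knobs were tightened crosswise (a, c, b, d) in two rounds and came up hard at about 0.45 to 0.6 N m; the cover measured level, the robot was clear of the pot, and the job was handed in at about 43 s.

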